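# Put the loose motors back in their parts drawers

### The job

Put the four loose motors on the desk away: set each one in the empty front compartment of the small-parts drawer that already holds a motor of the same kind, resting flat on the drawer floor the same way up as it stood on the desk and turned the same way as its twin or end for end with it. Set them down gently, do not drop them in, and leave the battery and the heat sink among them where they lie.

Things in the scene. Friction and masses are not known exactly. Their poses are not given: they have to be found in the camera images.
- stepper: loose stepper motor standing shaft up: square body 42 x 42 x 34 high, aluminium end caps with a dark middle; a round boss and a 5 mm shaft on top reach 56 high. A small white connector stands 5 mm out of its -x face near the bottom, so grip it across y (42 mm). Origin: centre of the underside, z up. About 220 g
- servo: loose hobby servo standing output up: black box 40 (x) x 20 (y) x 36 high, two thin mounting ears at 27 to 30 high make it 55 long in x, a white cross-shaped horn on top reaches 43 high (x = +10). Grip across y (20 mm). Origin: centre of the underside, z up. About 55 g
- gearmotor: loose straight plastic gear motor lying on a narrow side: 70 long (x) x 19 wide (y) x 22 high, grey gearbox from x = -12 to +35, steel motor can at the -x end; a 5 mm axle crosses it along y at x = +24, 11 high, sticking out to y = -18 and +18. Grip across y (19 mm) at x = 0, clear of the axle. Origin: centre of the underside, z up. About 45 g
- canmotor: loose flat-sided can motor lying on its flat: steel can with rounded sides 40 long (x) x 30 wide (y) x 24 high, black end cap at -x, a thin shaft 13 mm out of the +x end at half height. Grip across y (30 mm). Origin: centre of the underside, z up. About 90 g
- stepper_drawer: fixed open light grey parts drawer, 180 (x) x 137 (y) x 25 high, walls and floor 2.5 thick, 10 mm pull lip at its front (-x) end. Empty FRONT compartment: x -87 to +7, y -66 to +66 (centre x -40), floor 2.5 above the desk; then a divider 22 high. The rear compartment holds a twin of the stepper motor, its x along the drawer's. Origin: centre of the underside; x from front to rear, z up
- servo_drawer: fixed open light grey parts drawer, 180 (x) x 137 (y) x 25 high, walls and floor 2.5 thick, 10 mm pull lip at its front (-x) end. Empty FRONT compartment: x -87 to +7, y -66 to +66 (centre x -40), floor 2.5 above the desk; then a divider 22 high. The rear compartment holds a twin of the servo, its x along the drawer's. Origin: centre of the underside; x from front to rear, z up
- gearmotor_drawer: fixed open light grey parts drawer, 180 (x) x 137 (y) x 25 high, walls and floor 2.5 thick, 10 mm pull lip at its front (-x) end. Empty FRONT compartment: x -87 to +7, y -66 to +66 (centre x -40), floor 2.5 above the desk; then a divider 22 high. The rear compartment holds a twin of the gear motor, its x along the drawer's. Origin: centre of the underside; x from front to rear, z up
- canmotor_drawer: fixed open light grey parts drawer, 180 (x) x 137 (y) x 25 high, walls and floor 2.5 thick, 10 mm pull lip at its front (-x) end. Empty FRONT compartment: x -87 to +7, y -66 to +66 (centre x -40), floor 2.5 above the desk; then a divider 22 high. The rear compartment holds a twin of the can motor, its x along the drawer's. Origin: centre of the underside; x from front to rear, z up
- battery: bystander among the motors, not a motor: a loose dark block battery lying flat, 48 (x) x 27 (y) x 18 high, two snap contacts at the +x end. Origin: centre of the underside, z up.
- heatsink: bystander among the motors, not a motor: a loose finned dark anodised heat sink, 40 x 40 x 25 high, fins up. Origin: centre of the underside, z up.

How it is judged (in metres and radians):
At the end, for the whole second after the job is handed in: Each motor rests released and still on the floor of the front compartment of its own kind's drawer (centre 10 to 70 mm in front of the drawer's centre, within 55 mm of its midline, within 5 mm of the floor), tilted under 0.15 rad, parallel with the drawer within 0.35 rad, either way round (x of stepper in the frame of stepper_drawer between -0.07 and -0.01 m and y of stepper in the frame of stepper_drawer between -0.055 and 0.055 m and z of stepper in the frame of stepper_drawer between -0.003 and 0.007 m and angle between each of stepper, servo, gearmotor, canmotor's own z axis and vertical below 0.15 rad and angle between the x axis of stepper and the x axis of stepper_drawer, either way round below 0.35 rad and linear speed of each of stepper, servo, gearmotor, canmotor below 0.02 m/s and angular speed of each of stepper, servo, gearmotor, canmotor below 0.2 rad/s and x of servo in the frame of servo_drawer between -0.07 and -0.01 m and y of servo in the frame of servo_drawer between -0.055 and 0.055 m and z of servo in the frame of servo_drawer between -0.003 and 0.007 m and angle between the x axis of servo and the x axis of servo_drawer, either way round below 0.35 rad and x of gearmotor in the frame of gearmotor_drawer between -0.07 and -0.01 m and y of gearmotor in the frame of gearmotor_drawer between -0.055 and 0.055 m and z of gearmotor in the frame of gearmotor_drawer between -0.003 and 0.007 m and angle between the x axis of gearmotor and the x axis of gearmotor_drawer, either way round below 0.35 rad and x of canmotor in the frame of canmotor_drawer between -0.07 and -0.01 m and y of canmotor in the frame of canmotor_drawer between -0.055 and 0.055 m and z of canmotor in the frame of canmotor_drawer between -0.003 and 0.007 m and angle between the x axis of canmotor and the x axis of canmotor_drawer, either way round below 0.35 rad); the robot touches nothing.
It fails at once if a motor is dropped or knocked instead of being set down (over 0.6 m/s while less than 30 mm above the desk) ((height (world z) of stepper below 0.03 m and linear speed of stepper above 0.6 m/s) or (height (world z) of servo below 0.03 m and linear speed of servo above 0.6 m/s) or (height (world z) of gearmotor below 0.03 m and linear speed of gearmotor above 0.6 m/s) or (height (world z) of canmotor below 0.03 m and linear speed of canmotor above 0.6 m/s)).
It fails at once if the battery is moved more than 25 mm from where it lay (distance of battery from where it was at the start of the episode above 0.025 m).
It fails at once if the heatsink is moved more than 25 mm from where it lay (distance of heatsink from where it was at the start of the episode above 0.025 m).
It also fails if it takes over 112 s, if anything falls off the work surface, if the arm or the gripper's body presses on something with over 40 N, if the wrist force passes 120 N, or if a joint passes its speed limit or range.

### The arm

A 6-joint arm with a two-finger parallel gripper is mounted at the origin on the work surface. World frame = base frame: x ahead of the robot, y to its left, z up, the work surface at z = 0. Lengths are in m, angles in degrees, forces in N, time in s.
With the tool pointing down it reaches from about 0.25 to 0.725 m from the base axis. Payload 9.7 kg.
Tool frame: the origin (TCP) lies midway between the tips of the shut fingers; the grasp point (between the pads) lies 19 mm behind it; z points along the fingers, x is the direction in which the jaws open and shut, and the axes are right-handed (so a half turn about z gives the same grasp; the last joint's range is limited). The gripper opens to 85 mm and grips with 20 to 120 N. Pads are 22 mm wide; open, the fingers measure 114 mm over their backs; the gripper's body (76 mm by 85 mm) begins 54 mm behind the grasp point. The pads swing forward as they close: fully open they stand 13 mm farther back than shut.
Start: joints at [68.067, 4.979, 10.078, 95.1, 0, 90], TCP at [0.205, 0.51, 0.231] pointing down, gripper open.
Joint ranges: [-179.16, 179.16], [-48.56, 103.87], [-65.8, 70.77], [-126.05, 130.52], [-82.76, 87.17], [-180, 180]. Speed limits (degrees/s): [127.2, 127.2, 147.25, 180, 180, 180].

### API

Orientations are given as [roll, pitch, yaw] about the fixed x, y, z axes, in that order (R = Rz(yaw) Ry(pitch) Rx(roll)).
In Python, from workcell import bot, optics gives the robot as it stands.
- The arm moves only by the shell command python3 -m creep 'ROWS' [FORCE]. ROWS is JSON, a list of rows, each a list of 7 numbers: the shift along the tool's x, y, z in m, then the turn, a rotation vector about the tool's x, y, z in rad, then the opening, from 0 (shut) to 1 (fully open). A call has 1 to 8 rows; each row is the pose to reach, as a shift and turn from the pose commanded when the call began, along the tool's axes at that moment; what a row does not reach only later rows make up. A row lasts 1/10 s, in which the tool goes at most 50 mm and 8.59 degrees, less where a joint would pass 70% of its speed; a pose out of reach is approached as far as the arm can. A call with a gripper value outside its range is refused whole. The fingers move at their own pace and stop on an object; FORCE is the grip in N (left out, the last holds). Time passes only in rows, so rows that repeat a pose let the fingers close. It gives the time, the measured TCP pose, the force and the opening at its end, in the units of the state.
- bot.get_obs(): the state, without advancing time (a new reading comes with each control period).
- optics.camera(name): name is "scene" or "top" or "wrist"; returns the picture (400x640x3 uint8, red, green, blue); there is no depth.
- optics.camera_params(name): a dict with "camera_matrix" (3x3 intrinsics, pixels), "D" ([k1, k2, p1, p2, k3] as OpenCV has them; the pictures are not rectified), "R" (3x3) and "t" (3): a world point X has camera coordinates R X + t; the wrist camera has in their place "mount" (4x4, takes a point from camera to tool coordinates, whose origin is the TCP and whose axes are the tool frame's). Camera axes: x right, y down, z forward; pixel columns grow to the right and rows downward; lengths in m; the calibration is good to about 2 mm. A picture is of the moment at which its call begins: read the wrist's pose just before it. camera_params takes no time and is no camera call.
- bot.job_done(): hands the job in, once; it reports no verdict.
The state is a dict: "time": time; "q": joint angles; "qd": joint speeds; "joint_efforts": joint torques, N m; "ee_pos": TCP position; "tcp_rot": TCP orientation; "wrist_force": force on the tool from outside, world axes, zero at the start; "torque": the same for the moment, N m; "opening": finger opening in m.
Only numpy, scipy, OpenCV 4.12 (cv2) and the standard library are available. Lean on these libraries where they do the work, as an engineer would, in place of code of your own. Each camera call takes 0.05 s, during which the arm holds its last target.

## Working session

There is one attempt and no reset: what is moved stays moved. The work goes in short steps, Python scripts to look and compute and a shell command to move; the robot and the scene stay as the last step left them, time stands still between calls to the robot, and variables do not carry over. Pictures are saved under pics/ and viewed, and the job is handed in when it is done.

```bash
ls; mkdir -p pics
python3 - <<'E'
from workcell import bot, optics
import cv2, numpy as np
np.set_printoptions(precision=4,suppress=True)
o=bot.get_obs(); print(o)
for n in ("top","scene","wrist"):
    im=optics.camera(n); cv2.imwrite(f"pics/{n}0.png",im[:,:,::-1]); print(n,optics.camera_params(n))
E
```

```text
pics
{'time': 0.0, 'q': array([68.0666,  5.0099, 10.0356, 95.0985,  0.0014, 90.0013]), 'qd': array([ 0.0235,  0.0293,  0.0231, -0.0217, -0.0068,  0.0913]), 'joint_efforts': array([  0.0025, -52.0385,  46.4802,   0.0162,   0.0001,   0.    ]), 'ee_pos': array([0.2054, 0.51  , 0.2306]), 'tcp_rot': array([-179.9987,    0.0728,   68.0653]), 'wrist_force': array([-0.0352, -0.3357, -0.0602]), 'torque': array([-0.0516,  0.0377, -0.0415]), 'opening': 0.08535488219744734}
top {'camera_matrix': array([[502.55  ,   0.    , 325.1133],
       [  0.    , 502.55  , 199.8944],
       [  0.    ,   0.    ,   1.    ]]), 'D': array([0.0295, 0.    , 0.    , 0.    , 0.    ]), 'R': array([[-0.01  , -0.9999, -0.0042],
       [-0.9936,  0.0104, -0.1126],
       [ 0.1126,  0.0031, -0.9936]]), 't': array([0.0162, 0.539 , 1.3331])}
scene {'camera_matrix': array([[445.6796,   0.    , 309.6535],
       [  0.    , 445.6796, 200.4277],
       [  0.    ,   0.    ,   1.    ]]), 'D': array([0.0334, 0.    , 0.    , 0.    , 0.    ]), 'R': array([[ 0.3659,  0.9307,  0.0055],
       [ 0.7254, -0.2815, -0.6282],
       [-0.5831,  0.2338, -0.778 ]]), 't': array([-0.2149, -0.3834,  1.3754])}
wrist {'camera_matrix': array([[339.1733,   0.    , 320.3349],
       [  0.    , 339.1733, 201.262 ],
       [  0.    ,   0.    ,   1.    ]]), 'D': array([-0.0624,  0.    ,  0.    ,  0.    ,  0.    ]), 'mount': array([[ 1.    ,  0.0011, -0.0011, -0.0004],
       [-0.0007,  0.9488,  0.316 , -0.0807],
       [ 0.0014, -0.316 ,  0.9488, -0.1428],
       [ 0.    ,  0.    ,  0.    ,  1.    ]])}
```

View pics/top0.png

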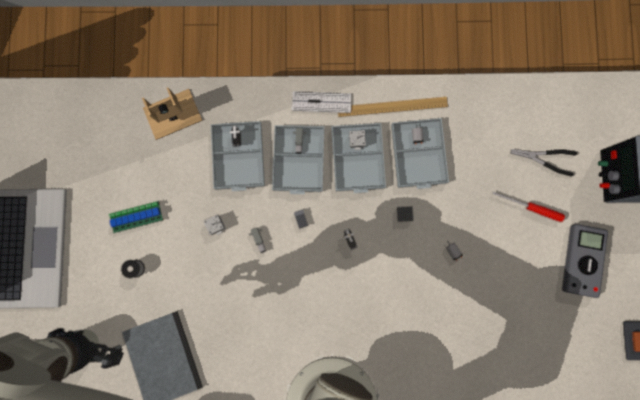

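View pics/scene0.png

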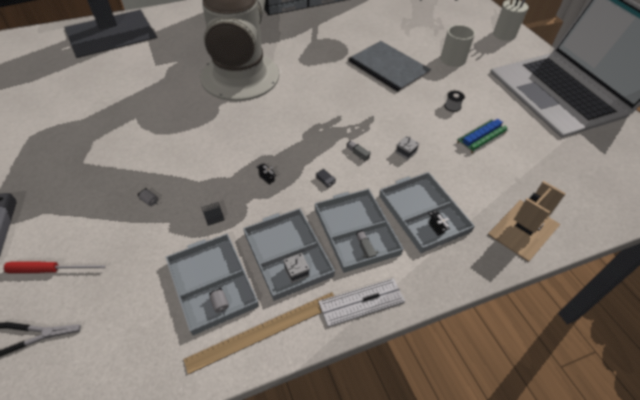

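View pics/wrist0.png

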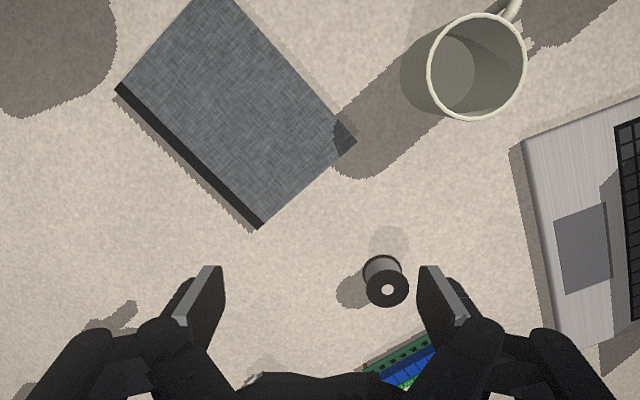

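```bash
cat > h.py <<'E'
from workcell import bot, optics
import cv2, numpy as np
from scipy.spatial.transform import Rotation as Ro
np.set_printoptions(precision=4,suppress=True)
def cam(n,obs=None):
    p=optics.camera_params(n); K,D=p["camera_matrix"],p["D"]
    if n=="wrist":
        o=obs; T=np.eye(4); T[:3,:3]=Ro.from_euler('xyz',o["tcp_rot"],degrees=True).as_matrix(); T[:3,3]=o["ee_pos"]
        M=np.linalg.inv(T@p["mount"]); return K,D,M[:3,:3],M[:3,3]
    return K,D,np.array(p["R"]),np.array(p["t"])
def px2w(c,uv,z):
    K,D,R,t=c; u=cv2.undistortPoints(np.array([[uv]],float),K,D)[0,0]
    d=R.T@np.array([u[0],u[1],1]); C=-R.T@t; return C+d*(z-C[2])/d[2]
def w2px(c,X):
    K,D,R,t=c; return cv2.projectPoints(np.atleast_2d(np.array(X,float)),cv2.Rodrigues(R)[0],t,K,D)[0][:,0]
E
python3 - <<'E'
import cv2
im=cv2.imread('pics/top0.png')
cv2.imwrite('pics/topA.png',cv2.resize(im[195:275,190:350],None,fx=5,fy=5,interpolation=cv2.INTER_CUBIC))
cv2.imwrite('pics/topB.png',cv2.resize(im[195:275,330:490],None,fx=5,fy=5,interpolation=cv2.INTER_CUBIC))
cv2.imwrite('pics/topC.png',cv2.resize(im[110:200,200:460],None,fx=3,fy=3,interpolation=cv2.INTER_CUBIC))
E
```

```text
(no output)
```

View pics/topA.png

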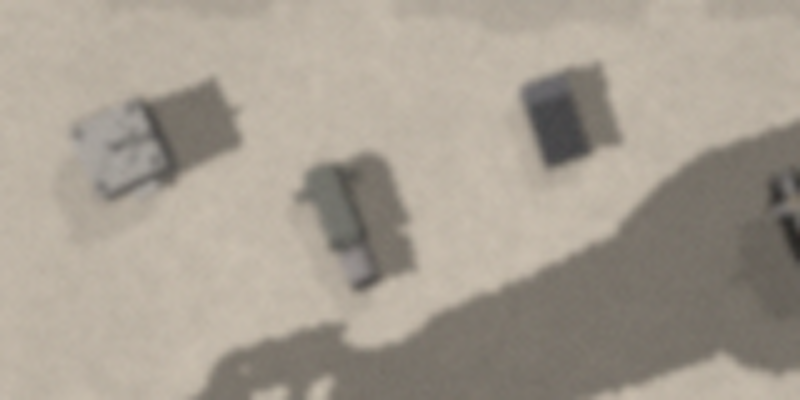

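View pics/topB.png

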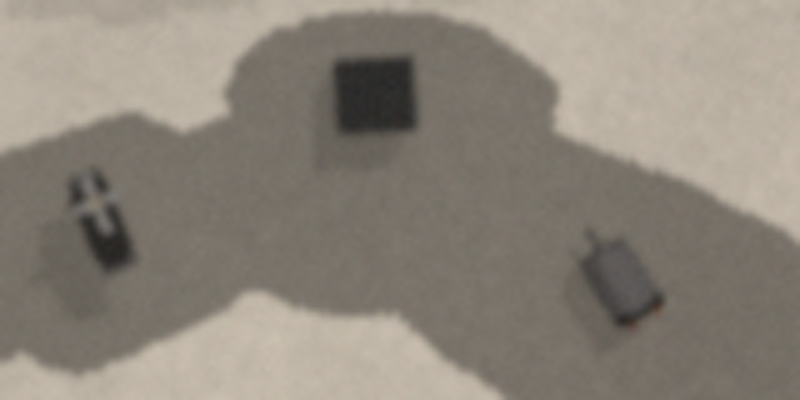

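View pics/topC.png

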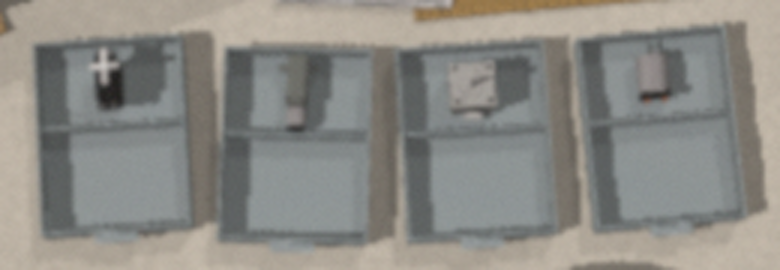

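Run:
```python
from h import *
c=cam("top")
def P(x,y,s,ox,oy,z): return px2w(c,((x+.5)/s-.5+ox,(y+.5)/s-.5+oy),z)[:2]
dr=dict(servo=[(36,46),(184,38),(190,228),(42,240)],gear=[(227,48),(371,50),(369,242),(220,240)],step=[(398,47),(545,42),(554,240),(408,242)],can=[(577,40),(721,26),(744,216),(594,232)])
for k,v in dr.items():
    q=np.array([P(*a,3,200,110,.025) for a in v]); # TL=rear-left(+x,+y)
    ctr=q.mean(0); ax=(q[0]+q[1]-q[2]-q[3])/2; ay=(q[0]+q[3]-q[1]-q[2])/2
    a1=np.degrees(np.arctan2(ax[1],ax[0])); a2=np.degrees(np.arctan2(-ay[0],ay[1]))
    u=ax/np.linalg.norm(ax)
    print(k,ctr,np.linalg.norm(ax),np.linalg.norm(ay),a1,a2,"target",ctr-.04*u)
def L(n,a,b,s,ox,oy,z):
    A=P(*a,s,ox,oy,z);B=P(*b,s,ox,oy,z); d=A-B; print(n,(A+B)/2,np.linalg.norm(d),np.degrees(np.arctan2(d[1],d[0])))
L("step",(110,115),(137,183),5,190,195,.034)   # front(+x)/back edge mids
L("gear",(325,170),(362,275),5,190,195,.022)
L("batt",(548,82),(567,163),5,190,195,.018)
L("servo",(85,180),(118,262),5,330,195,.036)
L("can",(600,245),(648,318),5,330,195,.024)
L("heat",(372,60),(376,130),5,330,195,.025)
```

```text
servo [0.6653 0.2508] 0.17905846631093048 0.13567728098503107 2.2645439653099557 3.3580190969680404 target [0.6253 0.2492]
gear [0.657  0.0824] 0.17874268619693096 0.13429147079315798 -1.567981948413553 -1.3988578317428644 target [0.6171 0.0835]
step [ 0.6574 -0.082 ] 0.18301928886516386 0.13421078862350175 1.7420642935292507 0.7598319489485308 target [ 0.6174 -0.0832]
can [ 0.6687 -0.2494] 0.17848517620512955 0.1351960097407229 4.152867837028957 5.242843463201671 target [ 0.6288 -0.2523]
step [0.4755 0.3094] 0.03973898361032076 22.273922955597186
gear [0.4353 0.1925] 0.06041161565115125 19.66587175252162
batt [0.4886 0.0767] 0.04551641460911609 12.901702570497028
servo [ 0.433  -0.0547] 0.047125443517161275 21.112624568726016
can [ 0.3984 -0.3352] 0.04601398139935623 31.567075356106532
heat [ 0.5001 -0.204 ] 0.038120053951052925 1.6532444404977644
```

```bash
cat >> h.py <<'E'
def go(x,y,z,yaw):
    o=bot.get_obs(); R=Ro.from_euler('xyz',o["tcp_rot"],degrees=True)
    G=Ro.from_euler('xyz',[180,0,yaw],degrees=True)
    d=R.inv().apply(np.array([x,y,z])-o["ee_pos"]); r=(R.inv()*G).as_rotvec()
    print("t",o["time"],"pos",o["ee_pos"],o["tcp_rot"],"open",o["opening"]); print("shift",d,"turn",r,"nrows",np.linalg.norm(d)/.05,np.degrees(np.linalg.norm(r))/8.59)
E
python3 -c "
from h import *
go(.470,.307,.2,112)"
```

```text
t 0.15 pos [0.2054 0.51   0.2307] [179.9984   0.0593  68.0677] open 0.08476791584980833
shift [-0.0895  0.3213  0.0308] turn [-0.0004  0.001  -0.7668] nrows 6.699168523071288 5.114361616961595
```

```bash
python3 -m creep '[[-0.01,0.04,0.004,0,0,-0.1,1],[-0.024,0.087,0.008,0,0,-0.22,1],[-0.036,0.13,0.012,0,0,-0.34,1],[-0.05,0.18,0.016,0,0,-0.46,1],[-0.063,0.225,0.022,0,0,-0.58,1],[-0.076,0.27,0.026,0,0,-0.68,1],[-0.086,0.308,0.03,0,0,-0.767,1],[-0.0895,0.321,0.031,0,0,-0.767,1]]'
python3 - <<'E'
from h import *
bot_o=bot.get_obs(); im=optics.camera("wrist"); cv2.imwrite("pics/w1.png",im[:,:,::-1]); print(bot_o["ee_pos"],bot_o["tcp_rot"],bot_o["q"])
import pickle; pickle.dump(bot_o,open("w1.pkl","wb"))
E
```

```text
time: 0.95
ee_pos: [0.4719, 0.3048, 0.1992]
tcp_rot: [-179.9, 0.0, 112.0]
wrist_force: [-0.3, -0.3, -0.3]
opening: 0.0854
[0.4719 0.3048 0.1992] [-179.9349    0.0434  111.9716] [32.8755  6.1102  7.738  91.6999 -0.0303 10.904 ]
```

View pics/w1.png

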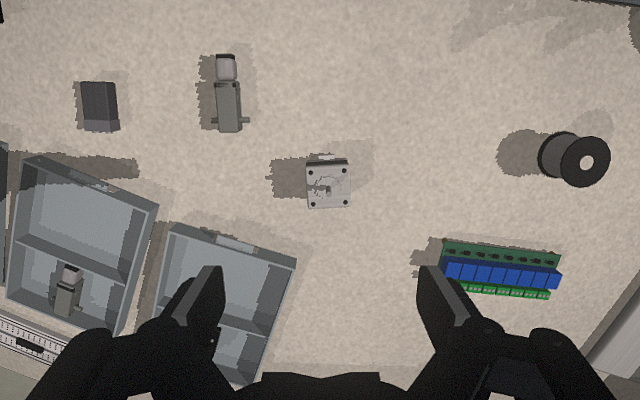

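Run:
```python
import cv2
im=cv2.imread('pics/w1.png')
cv2.imwrite('pics/w1a.png',cv2.resize(im[140:225,260:370],None,fx=7,fy=7,interpolation=cv2.INTER_CUBIC))
cv2.imwrite('pics/w1b.png',cv2.resize(im[40:145,180:270],None,fx=5,fy=5,interpolation=cv2.INTER_CUBIC))
```

```text
(no output)
```

View pics/w1a.png

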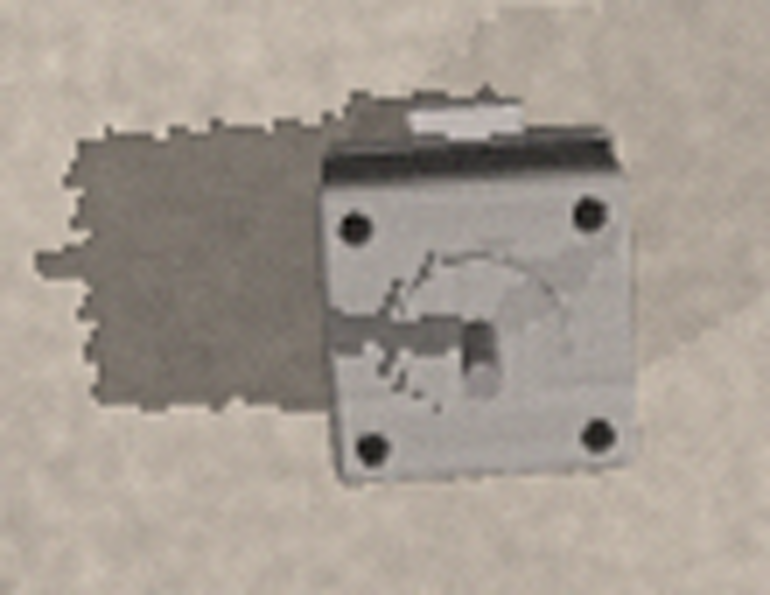

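View pics/w1b.png

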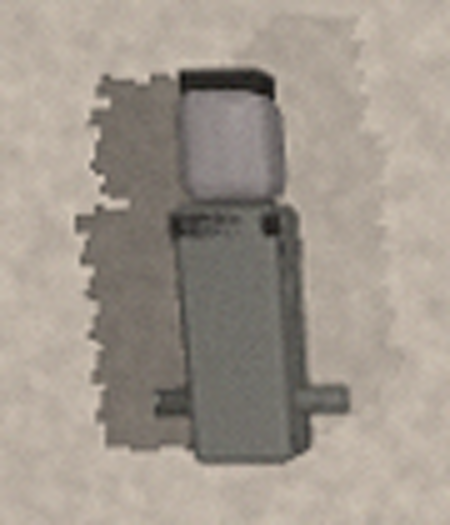

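Run:
```python
from h import *
import pickle
c=cam("wrist",pickle.load(open("w1.pkl","rb")))
def P(x,y,s,ox,oy,z): return px2w(c,((x+.5)/s-.5+ox,(y+.5)/s-.5+oy),z)[:2]
def ang(d): return np.degrees(np.arctan2(d[1],d[0]))
q=np.array([P(*a,7,260,140,.034) for a in [(355,228),(590,213),(597,436),(372,449)]])
ax=(q[3]+q[2]-q[0]-q[1])/2; ay=(q[1]+q[2]-q[0]-q[3])/2
print("step",q.mean(0),np.linalg.norm(ax),np.linalg.norm(ay),ang(ax),ang(ay)-90, P(482,378,7,260,140,.056))
A=P(155,402,5,180,40,.011);B=P(350,400,5,180,40,.011);print("axle",(A+B)/2,np.linalg.norm(A-B),ang(B-A)-90)
m1=P(234,236,5,180,40,.022);m2=P(243,458,5,180,40,.022);d=m2-m1;u=d/np.linalg.norm(d);print("gear",np.linalg.norm(d),ang(d),m2-.035*u,(A+B)/2-.024*u)
s=q.mean(0); go(s[0],s[1],.007,ang(ax)+90)
```

```text
step [0.476  0.3131] 0.03116269307773511 0.031063181162608467 25.387165586342576 25.667585059918977 [0.4756 0.3129]
axle [0.4549 0.2032] 0.037831574420023974 22.132412705285162
gear 0.03991160430497287 20.00824580222838 [0.4307 0.1952] [0.4323 0.195 ]
t 1.0 pos [0.4721 0.3048 0.1992] [-179.9363    0.0518  111.8009] open 0.08514972930513737
shift [0.0064 0.0069 0.1922] turn [-0.0011  0.0009 -0.0626] nrows 3.8482337450888195 0.4176106685198585
```

```bash
python3 -m creep '[[0.002,0.002,0.04,0,0,-0.02,1],[0.0064,0.007,0.085,0,0,-0.062,1],[0.0064,0.007,0.12,0,0,-0.062,1],[0.0064,0.007,0.15,0,0,-0.062,1],[0.0064,0.007,0.172,0,0,-0.062,1],[0.0064,0.007,0.187,0,0,-0.062,1],[0.0064,0.007,0.192,0,0,-0.062,1],[0.0064,0.007,0.192,0,0,-0.062,1]]' 40
python3 -m creep '[[0,0,0,0,0,0,0.6],[0,0,0,0,0,0,0.4],[0,0,0,0,0,0,0.35],[0,0,0,0,0,0,0.3],[0,0,0,0,0,0,0.3],[0,0,0,0,0,0,0.3]]' 40
```

```text
time: 1.8
ee_pos: [0.4736, 0.3161, 0.0083]
tcp_rot: [-180.0, -0.0, 115.6]
wrist_force: [-0.5, -0.3, 0.0]
opening: 0.0855
time: 2.4
ee_pos: [0.4745, 0.3161, 0.0094]
tcp_rot: [179.9, -0.0, 115.5]
wrist_force: [-0.6, -0.8, 6.0]
opening: 0.0413
```

```bash
python3 -m creep '[[0,0,-0.005,0,0,0,0.3],[0,0,-0.02,0,0,0,0.3],[0,0,-0.05,0,0,0,0.3],[0,0,-0.085,0,0,0,0.3],[0,0,-0.11,0,0,0,0.3],[0,0,-0.12,0,0,0,0.3],[0,0,-0.12,0,0,0,0.3]]'
python3 -c "
from h import *
print(bot.get_obs()['wrist_force'])
go(.6174,-.0832,.128,91.3)"
```

```text
time: 3.1
ee_pos: [0.4745, 0.3163, 0.13]
tcp_rot: [179.8, -0.0, 115.6]
wrist_force: [-0.3, -0.3, -2.6]
opening: 0.0413
[-0.2565 -0.2799 -2.5662]
t 3.1 pos [0.4745 0.3163 0.13  ] [179.8474  -0.0243 115.5636] open 0.041288897533007435
shift [-0.422  -0.0434  0.0017] turn [ 0.0025 -0.001   0.4235] nrows 8.485140368470521 2.8246892537222053
```

```bash
python3 -m creep '[[-0.02,-0.002,0,0,0,0,0.3],[-0.06,-0.006,0,0,0,0,0.3],[-0.108,-0.011,0,0,0,0,0.3],[-0.156,-0.016,0,0,0,0,0.3],[-0.204,-0.021,0,0,0,0,0.3],[-0.252,-0.026,0,0,0,0,0.3],[-0.30,-0.031,0,0,0,0,0.3],[-0.34,-0.035,0,0,0,0,0.3]]' && python3 -m creep '[[-0.035,-0.003,0,0,0,0.06,0.3],[-0.06,-0.006,0,0,0,0.15,0.3],[-0.074,-0.0075,0,0,0,0.26,0.3],[-0.082,-0.0084,0,0,0,0.36,0.3],[-0.082,-0.0084,0,0,0,0.4235,0.3],[-0.082,-0.0084,0,0,0,0.4235,0.3],[-0.082,-0.0084,0,0,0,0.4235,0.3]]'
python3 - <<'E'
from h import *
import pickle
o=bot.get_obs(); im=optics.camera("wrist"); cv2.imwrite("pics/w2.png",im[:,:,::-1]); pickle.dump(o,open("w2.pkl","wb"))
go(.6174,-.0832,.0105,91.3)
E
```

```text
time: 3.9
ee_pos: [0.5887, -0.0084, 0.1263]
tcp_rot: [-179.9, -0.1, 115.5]
wrist_force: [1.3, 0.7, -1.5]
opening: 0.0412
time: 4.6
ee_pos: [0.6163, -0.0834, 0.1269]
tcp_rot: [-179.9, -0.0, 91.4]
wrist_force: [-0.5, 0.0, -2.8]
opening: 0.0415
t 4.65 pos [ 0.6164 -0.0833  0.1273] [-179.9136   -0.0172   91.4205] open 0.04126438008239456
shift [0.0001 0.0012 0.1168] turn [-0.0015 -0.0003  0.0021] nrows 2.3352659187551916 0.017380373687988206
```

View pics/w2.png

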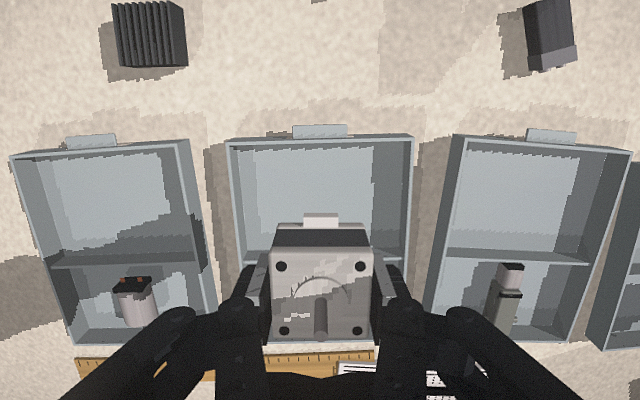

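Run:
```python
from h import *
import pickle
c=cam("wrist",pickle.load(open("w2.pkl","rb")))
for n,a,b in (("step",(412,135),(225,140)),("can",(190,140),(10,156)),("gear",(632,151),(453,135))):
    B=px2w(c,a,.025)[:2];A=px2w(c,b,.025)[:2]   # image right = +tool x = +y
    L=B-A; th=np.arctan2(-L[0],L[1]); u=np.array([np.cos(th),np.sin(th)]); print(n,A,B,np.linalg.norm(L),np.degrees(th),"tgt",(A+B)/2+.05*u)
```

```text
step [ 0.5717 -0.1543] [ 0.5647 -0.0196] 0.1348314098996842 2.983578234532344 tgt [ 0.6181 -0.0843]
can [ 0.5859 -0.3252] [ 0.5722 -0.18  ] 0.14591386917896898 5.38441723158748 tgt [ 0.6288 -0.2479]
gear [0.5637 0.0103] [0.5697 0.1544] 0.14417735042417204 -2.3761809357019876 tgt [0.6166 0.0803]
```

```bash
python3 -m creep '[[0,0.001,0.02,0,0,0,0.3],[0,0.001,0.055,0,0,0,0.3],[0,0.001,0.085,0,0,0,0.3],[0,0.001,0.102,0,0,0,0.3],[0,0.001,0.110,0,0,0,0.3],[0,0.001,0.114,0,0,0,0.3],[0,0.001,0.1155,0,0,0,0.3],[0,0.001,0.1155,0,0,0,0.3]]'
```

```text
time: 5.45
ee_pos: [0.6184, -0.0836, 0.0137]
tcp_rot: [179.9, 0.0, 91.3]
wrist_force: [-0.1, 0.3, -2.3]
opening: 0.0415
```

```bash
python3 -m creep '[[0,0,0.001,0,0,0,0.3],[0,0,0.002,0,0,0,0.3],[0,0,0.002,0,0,0,0.3]]'
```

```text
time: 5.75
ee_pos: [0.6184, -0.0836, 0.012]
tcp_rot: [179.9, 0.0, 91.3]
wrist_force: [-1.7, 0.5, 5.2]
opening: 0.0414
```

Contact (+5 N). Release and rise.

```bash
python3 -m creep '[[0,0,0,0,0,0,0.55],[0,0,0,0,0,0,0.6],[0,0,0,0,0,0,0.65],[0,0,0,0,0,0,0.7],[0,0,-0.03,0,0,0,0.7],[0,0,-0.07,0,0,0,0.7],[0,0,-0.11,0,0,0,0.7],[0,0,-0.14,0,0,0,0.7]]'
python3 -m creep '[[0,0,-0.02,0,0,0,0.7],[0,0,-0.03,0,0,0,0.7],[0,0,-0.03,0,0,0,0.7]]'
python3 - <<'E'
from h import *
im=optics.camera("wrist"); cv2.imwrite("pics/w3.png",im[:,:,::-1])
go(.4285,.194,.19,111)
E
```

```text
time: 6.55
ee_pos: [0.6181, -0.0836, 0.1535]
tcp_rot: [179.9, 0.0, 91.3]
wrist_force: [0.6, -0.7, 0.6]
opening: 0.0597
time: 6.85
ee_pos: [0.6183, -0.0836, 0.1818]
tcp_rot: [179.9, 0.0, 91.3]
wrist_force: [0.5, -0.3, -0.5]
opening: 0.0599
t 6.9 pos [ 0.6179 -0.0836  0.1803] [-179.9952   -0.0027   91.2994] open 0.05973585957929231
shift [ 0.2818 -0.1831 -0.0096] turn [-0.0001 -0.0001 -0.3438] nrows 6.723293043670333 2.293439872794354
```

View pics/w3.png

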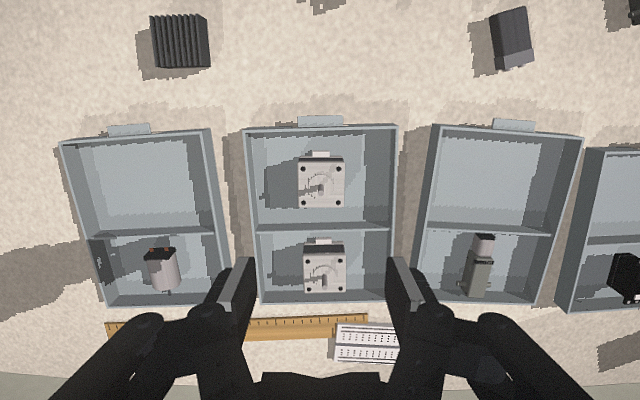

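```bash
python3 -m creep '[[0.025,-0.016,0,0,0,-0.05,0.75],[0.065,-0.042,-0.002,0,0,-0.1,0.75],[0.105,-0.068,-0.004,0,0,-0.15,0.75],[0.145,-0.094,-0.006,0,0,-0.2,0.75],[0.185,-0.12,-0.008,0,0,-0.25,0.75],[0.225,-0.146,-0.01,0,0,-0.3,0.75],[0.26,-0.169,-0.01,0,0,-0.344,0.75],[0.282,-0.183,-0.01,0,0,-0.344,0.75]]'
python3 -m creep '[[0,0,0,0,0,0,0.6],[0,0,0,0,0,0,0.6]]'
python3 - <<'E'
from h import *
import pickle
o=bot.get_obs(); im=optics.camera("wrist")[:,:,::-1]; cv2.imwrite("pics/w4.png",im); pickle.dump(o,open("w4.pkl","wb"))
c=cam("wrist",o); print(w2px(c,[.432,.195,.022]),o["ee_pos"])
u,v=w2px(c,[.432,.195,.022])[0].astype(int); print(u-60,v-55)
cv2.imwrite('pics/w4a.png',cv2.resize(im[v-55:v+55,u-60:u+60],None,fx=5,fy=5,interpolation=cv2.INTER_CUBIC))
E
```

```text
time: 7.7
ee_pos: [0.4262, 0.1958, 0.1892]
tcp_rot: [-179.9, -0.0, 111.2]
wrist_force: [1.1, -0.1, -0.0]
opening: 0.064
time: 7.9
ee_pos: [0.4279, 0.1944, 0.1894]
tcp_rot: [-179.9, 0.0, 111.1]
wrist_force: [0.6, 1.1, -0.5]
opening: 0.0512
[[320.4019 183.7257]] [0.4279 0.1944 0.1894]
260 128
```

View pics/w4a.png

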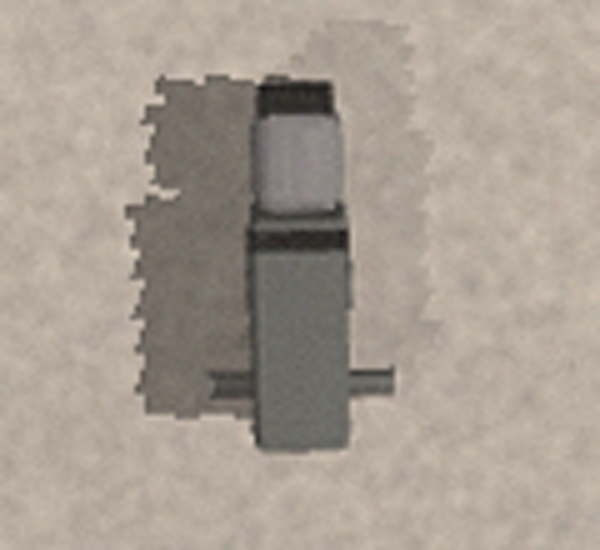

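Run:
```python
from h import *
import pickle
c=cam("wrist",pickle.load(open("w4.pkl","rb")))
def P(x,y,z,s=5,ox=260,oy=128): return px2w(c,((x+.5)/s-.5+ox,(y+.5)/s-.5+oy),z)[:2]
def ang(d): return np.degrees(np.arctan2(d[1],d[0]))
A=P(209,384,.011);B=P(394,381,.011);print("axle",(A+B)/2,np.linalg.norm(A-B),ang(B-A)-90)
m1=P(298,230,.022);m2=P(302,447,.022);d=m2-m1;u=d/np.linalg.norm(d);th=ang(d)
print(ang(d),m2-.035*u,(A+B)/2-.024*u)
p=((A+B)/2-.024*u+m2-.035*u)/2; print(p); go(p[0],p[1],.004,(th+ang(B-A)-90)/2+90)
```

```text
axle [0.4547 0.2032] 0.0370327708524694 22.14946815636769
22.10551676149085 [0.4312 0.1936] [0.4324 0.1942]
[0.4318 0.1939]
t 7.95 pos [0.4283 0.1939 0.1897] [-179.9131    0.0196  111.0279] open 0.051253054402391154
shift [-0.0012  0.0035  0.1856] turn [-0.0015  0.0003 -0.0192] nrows 3.7136838991040557 0.12842970933218098
```

```bash
python3 -m creep '[[-0.001,0.002,0.04,0,0,-0.019,0.6],[-0.001,0.003,0.085,0,0,-0.019,0.6],[-0.001,0.003,0.125,0,0,-0.019,0.6],[-0.001,0.003,0.152,0,0,-0.019,0.6],[-0.001,0.003,0.170,0,0,-0.019,0.6],[-0.001,0.003,0.180,0,0,-0.019,0.6],[-0.001,0.003,0.185,0,0,-0.019,0.6],[-0.001,0.003,0.185,0,0,-0.019,0.6]]' 30
python3 -m creep '[[0,0,0,0,0,0,0.4],[0,0,0,0,0,0,0.3],[0,0,0,0,0,0,0.2],[0,0,0,0,0,0,0.1],[0,0,0,0,0,0,0.1],[0,0,0,0,0,0,0.1]]' 30
```

```text
time: 8.75
ee_pos: [0.4318, 0.1939, 0.0056]
tcp_rot: [-180.0, 0.0, 112.1]
wrist_force: [0.6, -0.0, 0.4]
opening: 0.0514
time: 9.35
ee_pos: [0.4322, 0.1946, 0.0068]
tcp_rot: [179.9, 0.0, 112.1]
wrist_force: [-1.2, 0.1, 5.5]
opening: 0.0184
```

```bash
python3 -m creep '[[0,0,-0.005,0,0,0,0.1],[0,0,-0.02,0,0,0,0.1],[0,0,-0.05,0,0,0,0.1],[0,0,-0.085,0,0,0,0.1],[0,0,-0.11,0,0,0,0.1],[0,0,-0.12,0,0,0,0.1],[0,0,-0.12,0,0,0,0.1]]'
python3 -c "
from h import *
go(.617,.082,.126,88.2)"
```

```text
time: 10.05
ee_pos: [0.4322, 0.1946, 0.1268]
tcp_rot: [179.9, -0.0, 112.1]
wrist_force: [0.6, 0.3, -0.3]
opening: 0.0181
t 10.05 pos [0.4322 0.1946 0.1268] [179.8891  -0.0077 112.102 ] open 0.018133732017504775
shift [-0.1739  0.1289  0.001 ] turn [ 0.0019 -0.0005  0.4172] nrows 4.329052604283821 2.782567470533414
```

```bash
python3 -m creep '[[-0.013,0.01,0,0,0,0.04,0.1],[-0.04,0.03,0,0,0,0.1,0.1],[-0.075,0.056,0,0,0,0.18,0.1],[-0.11,0.082,0,0,0,0.26,0.1],[-0.14,0.104,0,0,0,0.33,0.1],[-0.163,0.121,0,0,0,0.39,0.1],[-0.174,0.129,0,0,0,0.417,0.1],[-0.174,0.129,0,0,0,0.417,0.1]]'
python3 -m creep '[[0,0,0,0,0,0,0.1],[0,0,0,0,0,0,0.1]]'
python3 - <<'E'
from h import *
import pickle
o=bot.get_obs(); im=optics.camera("wrist")[:,:,::-1]; cv2.imwrite("pics/w5.png",im); pickle.dump(o,open("w5.pkl","wb"))
go(.617,.082,.0093,88.2)
E
```

```text
time: 10.85
ee_pos: [0.6174, 0.0797, 0.1227]
tcp_rot: [-179.8, 0.0, 88.0]
wrist_force: [-0.5, -0.0, 0.4]
opening: 0.018
time: 11.05
ee_pos: [0.6159, 0.0819, 0.125]
tcp_rot: [-179.9, 0.0, 88.2]
wrist_force: [0.2, 0.1, -0.8]
opening: 0.0181
t 11.1 pos [0.6159 0.0821 0.1254] [-179.9627    0.0026   88.253 ] open 0.017798808804864636
shift [-0.      0.0011  0.1161] turn [-0.0007  0.      0.0009] nrows 2.322952891240125 0.00755697691834249
```

View pics/w5.png

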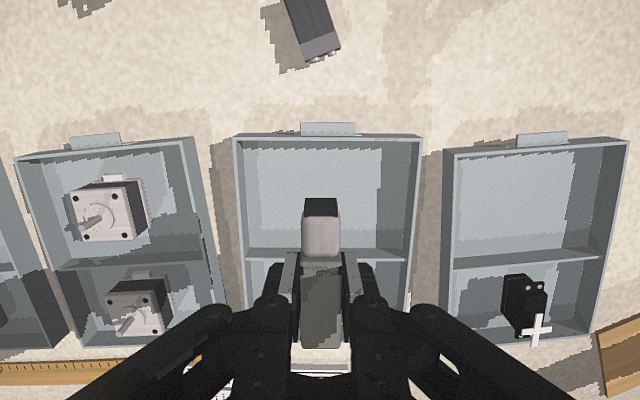

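```bash
python3 -m creep '[[0,0.001,0.02,0,0,0,0.1],[0,0.001,0.055,0,0,0,0.1],[0,0.001,0.085,0,0,0,0.1],[0,0.001,0.102,0,0,0,0.1],[0,0.001,0.110,0,0,0,0.1],[0,0.001,0.114,0,0,0,0.1],[0,0.001,0.115,0,0,0,0.1],[0,0.001,0.115,0,0,0,0.1]]'
python3 -m creep '[[0,0,0.0005,0,0,0,0.1],[0,0,0.001,0,0,0,0.1],[0,0,0.001,0,0,0,0.1]]'
```

```text
time: 11.9
ee_pos: [0.6182, 0.0818, 0.0119]
tcp_rot: [179.9, -0.0, 88.2]
wrist_force: [0.5, 0.1, -1.0]
opening: 0.0182
time: 12.2
ee_pos: [0.6178, 0.0816, 0.0101]
tcp_rot: [180.0, -0.0, 88.2]
wrist_force: [0.5, -0.6, -0.2]
opening: 0.0182
```

```bash
python3 -m creep '[[0,0,0.0005,0,0,0,0.1],[0,0,0.001,0,0,0,0.1],[0,0,0.001,0,0,0,0.1]]'
```

```text
time: 12.5
ee_pos: [0.6177, 0.0816, 0.0093]
tcp_rot: [180.0, -0.0, 88.2]
wrist_force: [-2.7, -1.1, 5.1]
opening: 0.018
```

Contact. Release and rise, then over to the servo.

```bash
python3 -m creep '[[0,0,0,0,0,0,0.25],[0,0,0,0,0,0,0.35],[0,0,0,0,0,0,0.45],[0,0,0,0,0,0,0.5],[0,0,-0.03,0,0,0,0.5],[0,0,-0.07,0,0,0,0.5],[0,0,-0.11,0,0,0,0.5],[0,0,-0.14,0,0,0,0.5]]'
python3 -m creep '[[0,0,-0.02,0,0,0,0.6],[0,0,-0.03,0,0,0,0.6],[0,0,-0.03,0,0,0,0.6]]'
python3 - <<'E'
from h import *
im=optics.camera("wrist"); cv2.imwrite("pics/w6.png",im[:,:,::-1])
go(.43,-.055,.19,111)
E
```

```text
time: 13.3
ee_pos: [0.6179, 0.0817, 0.1515]
tcp_rot: [179.9, -0.0, 88.2]
wrist_force: [1.1, -0.3, 0.3]
opening: 0.0427
time: 13.6
ee_pos: [0.6181, 0.0817, 0.1798]
tcp_rot: [179.9, -0.0, 88.2]
wrist_force: [-0.1, -0.2, 0.7]
opening: 0.0512
t 13.65 pos [0.6177 0.0816 0.1783] [-179.9958    0.0023   88.208 ] open 0.05159058062399187
shift [-0.1424 -0.1833 -0.0116] turn [-0.0001  0.     -0.3978] nrows 4.649304452839293 2.6533220520422343
```

View pics/w6.png

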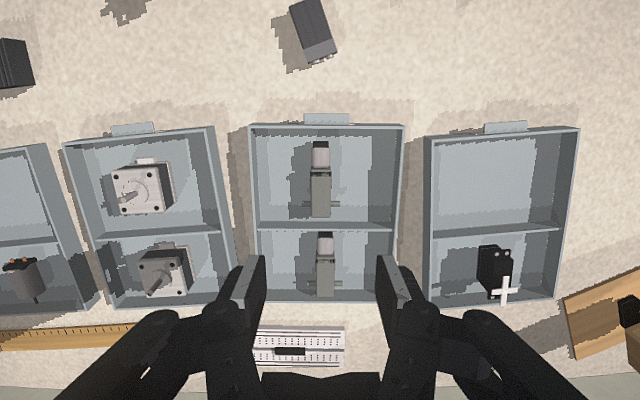

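```bash
python3 -m creep '[[-0.015,-0.02,-0.002,0,0,-0.06,0.6],[-0.04,-0.051,-0.004,0,0,-0.12,0.6],[-0.066,-0.085,-0.006,0,0,-0.18,0.6],[-0.092,-0.118,-0.008,0,0,-0.25,0.6],[-0.115,-0.148,-0.01,0,0,-0.32,0.6],[-0.133,-0.171,-0.011,0,0,-0.38,0.6],[-0.142,-0.183,-0.012,0,0,-0.398,0.6],[-0.142,-0.183,-0.012,0,0,-0.398,0.6]]'
python3 -m creep '[[0,0,0,0,0,0,0.6],[0,0,0,0,0,0,0.6]]'
python3 - <<'E'
from h import *
import pickle
o=bot.get_obs(); im=optics.camera("wrist")[:,:,::-1]; cv2.imwrite("pics/w7.png",im); pickle.dump(o,open("w7.pkl","wb"))
c=cam("wrist",o); print(o["ee_pos"])
u,v=w2px(c,[.433,-.055,.03])[0].astype(int); print(u-60,v-55)
cv2.imwrite('pics/w7a.png',cv2.resize(im[v-55:v+55,u-60:u+60],None,fx=5,fy=5,interpolation=cv2.INTER_CUBIC))
E
```

```text
time: 14.45
ee_pos: [0.4288, -0.0553, 0.1898]
tcp_rot: [-179.9, -0.0, 110.9]
wrist_force: [0.4, 0.5, 0.1]
opening: 0.0516
time: 14.65
ee_pos: [0.4306, -0.0542, 0.1899]
tcp_rot: [-179.9, -0.0, 111.0]
wrist_force: [-0.6, -0.2, 0.3]
opening: 0.0512
[ 0.4306 -0.0542  0.1899]
259 128
```

View pics/w7a.png

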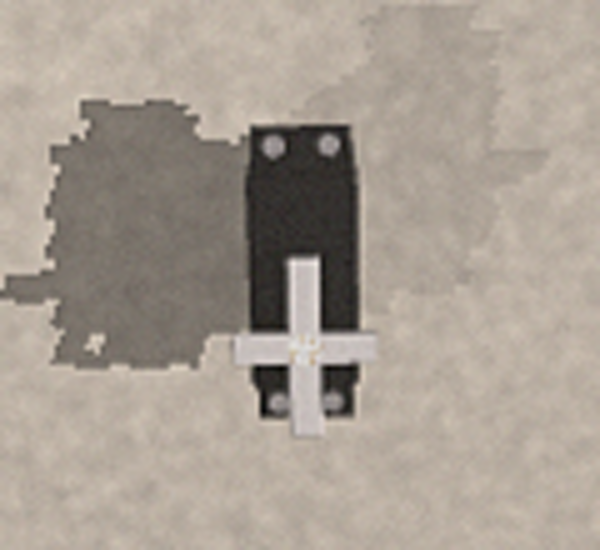

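Run:
```python
from h import *
import pickle
c=cam("wrist",pickle.load(open("w7.pkl","rb")))
def P(x,y,z,s=5,ox=259,oy=128): return px2w(c,((x+.5)/s-.5+ox,(y+.5)/s-.5+oy),z)[:2]
def ang(d): return np.degrees(np.arctan2(d[1],d[0]))
m1=P(301,146,.030);m2=P(306,401,.030);d=m2-m1;u=d/np.linalg.norm(d);th=ang(d)
print(np.linalg.norm(d),th,(m1+m2)/2,P(305,350,.043)-.01*u)
p=(m1+m2)/2; go(p[0],p[1],.006,th+90)
```

```text
0.04877509998639395 22.082851827147266 [ 0.4325 -0.0553] [ 0.4326 -0.0551]
t 14.7 pos [ 0.4307 -0.0541  0.19  ] [-179.9427   -0.0356  111.0316] open 0.05097189411407986
shift [-0.0019  0.0015  0.184 ] turn [-0.001  -0.0006 -0.0183] nrows 3.680514855034749 0.12262908101363142
```

```bash
python3 -m creep '[[-0.002,-0.003,0.04,0,0,-0.018,0.6],[-0.002,-0.0075,0.085,0,0,-0.018,0.6],[-0.002,-0.0075,0.125,0,0,-0.018,0.6],[-0.002,-0.0075,0.152,0,0,-0.018,0.6],[-0.002,-0.0075,0.170,0,0,-0.018,0.6],[-0.002,-0.0075,0.180,0,0,-0.018,0.6],[-0.002,-0.0075,0.184,0,0,-0.018,0.6],[-0.002,-0.0075,0.184,0,0,-0.018,0.6]]' 35
python3 -m creep '[[0,0,0,0,0,0,0.4],[0,0,0,0,0,0,0.3],[0,0,0,0,0,0,0.2],[0,0,0,0,0,0,0.1],[0,0,0,0,0,0,0.1],[0,0,0,0,0,0,0.1]]' 35
```

```text
time: 15.5
ee_pos: [0.4242, -0.059, 0.0069]
tcp_rot: [-180.0, -0.0, 112.1]
wrist_force: [-0.4, 0.9, 0.2]
opening: 0.0513
time: 16.1
ee_pos: [0.4246, -0.0592, 0.0077]
tcp_rot: [179.9, 0.0, 112.0]
wrist_force: [-1.0, 1.4, 6.2]
opening: 0.0192
```

```bash
python3 -m creep '[[0,0,-0.005,0,0,0,0.1],[0,0,-0.02,0,0,0,0.1],[0,0,-0.05,0,0,0,0.1],[0,0,-0.085,0,0,0,0.1],[0,0,-0.11,0,0,0,0.1],[0,0,-0.12,0,0,0,0.1],[0,0,-0.12,0,0,0,0.1]]'
python3 -c "
from h import *
go(.616,.2488,.127,92.8)"
```

```text
time: 16.8
ee_pos: [0.4246, -0.0592, 0.1277]
tcp_rot: [179.9, 0.1, 112.0]
wrist_force: [0.7, -0.4, -1.3]
opening: 0.0196
t 16.8 pos [ 0.4246 -0.0592  0.1277] [179.9066   0.0557 112.0369] open 0.019620910037548987
shift [0.2137 0.293  0.001 ] turn [0.0018 0.0007 0.3357] nrows 7.253832711514911 2.239492728771124
```

```bash
python3 -m creep '[[0.01,0.014,0,0,0,0,0.1],[0.032,0.044,0,0,0,0,0.1],[0.059,0.081,0,0,0,0,0.1],[0.086,0.118,0,0,0,0,0.1],[0.113,0.155,0,0,0,0,0.1],[0.14,0.192,0,0,0,0,0.1],[0.167,0.229,0,0,0,0,0.1],[0.19,0.26,0,0,0,0,0.1]]' && python3 -m creep '[[0.013,0.018,0,0,0,0.06,0.1],[0.021,0.029,0,0,0,0.15,0.1],[0.0237,0.033,0,0,0,0.25,0.1],[0.0237,0.033,0,0,0,0.336,0.1],[0.0237,0.033,0,0,0,0.336,0.1],[0.0237,0.033,0,0,0,0.336,0.1]]'
python3 - <<'E'
from h import *
import pickle
o=bot.get_obs(); im=optics.camera("wrist")[:,:,::-1]; cv2.imwrite("pics/w8.png",im); pickle.dump(o,open("w8.pkl","wb"))
go(.616,.2488,.0102,92.8)
E
```

```text
time: 17.6
ee_pos: [0.5938, 0.2165, 0.1241]
tcp_rot: [-179.8, -0.0, 112.1]
wrist_force: [-0.2, 0.1, -0.4]
opening: 0.0195
time: 18.2
ee_pos: [0.6148, 0.2487, 0.1252]
tcp_rot: [-179.9, 0.0, 92.9]
wrist_force: [0.4, 0.4, 0.1]
opening: 0.0199
t 18.25 pos [0.615  0.2486 0.1257] [-179.9167    0.0291   92.9154] open 0.01948228572510316
shift [0.0002 0.0012 0.1155] turn [-0.0015  0.0005  0.002 ] nrows 2.309662629993011 0.016908959730559305
```

View pics/w8.png

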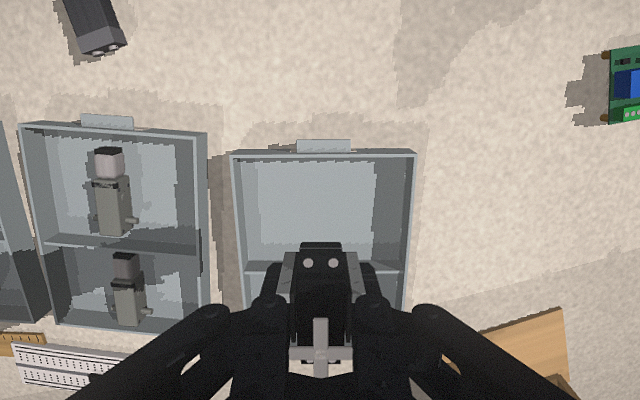

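```bash
python3 - <<'E'
from h import *
import pickle
c=cam("wrist",pickle.load(open("w8.pkl","rb")))
B=px2w(c,(416,152),.025)[:2];A=px2w(c,(231,153),.025)[:2]
L=B-A; th=np.arctan2(-L[0],L[1]); u=np.array([np.cos(th),np.sin(th)]); print(A,B,np.linalg.norm(L),np.degrees(th),"tgt",(A+B)/2+.05*u)
E
python3 -m creep '[[0,0.001,0.02,0,0,0,0.1],[0,0.001,0.055,0,0,0,0.1],[0,0.001,0.085,0,0,0,0.1],[0,0.001,0.102,0,0,0,0.1],[0,0.001,0.110,0,0,0,0.1],[0,0.001,0.114,0,0,0,0.1],[0,0.001,0.115,0,0,0,0.1],[0,0.001,0.115,0,0,0,0.1]]'
python3 -m creep '[[0,0,0.0005,0,0,0,0.1],[0,0,0.001,0,0,0,0.1],[0,0,0.001,0,0,0,0.1]]'
```

```text
[0.5811 0.1811] [0.5734 0.315 ] 0.13412470787038025 3.316465220680896 tgt [0.6272 0.251 ]
time: 19.05
ee_pos: [0.6169, 0.2491, 0.0129]
tcp_rot: [179.9, -0.0, 92.8]
wrist_force: [-0.4, 0.7, -1.3]
opening: 0.0191
time: 19.35
ee_pos: [0.6165, 0.249, 0.0111]
tcp_rot: [180.0, -0.0, 92.8]
wrist_force: [0.1, -0.4, -1.4]
opening: 0.0197
```

```bash
python3 -m creep '[[0,0,0.0005,0,0,0,0.1],[0,0,0.001,0,0,0,0.1],[0,0,0.001,0,0,0,0.1]]'
```

```text
time: 19.65
ee_pos: [0.6164, 0.249, 0.0103]
tcp_rot: [180.0, -0.0, 92.8]
wrist_force: [-1.7, -1.2, 4.2]
opening: 0.0197
```

Contact; release, rise, and head to the can motor.

```bash
python3 -m creep '[[0,0,0,0,0,0,0.25],[0,0,0,0,0,0,0.35],[0,0,0,0,0,0,0.45],[0,0,0,0,0,0,0.5],[0,0,-0.03,0,0,0,0.5],[0,0,-0.07,0,0,0,0.5],[0,0,-0.11,0,0,0,0.5],[0,0,-0.14,0,0,0,0.5]]'
python3 -m creep '[[0,0,-0.02,0,0,0,0.6],[0,0,-0.03,0,0,0,0.7],[0,0,-0.03,0,0,0,0.7]]'
python3 - <<'E'
from h import *
im=optics.camera("wrist"); cv2.imwrite("pics/w9.png",im[:,:,::-1])
go(.395,-.335,.19,121)
E
```

```text
time: 20.45
ee_pos: [0.6167, 0.2491, 0.1526]
tcp_rot: [179.9, -0.0, 92.8]
wrist_force: [-0.5, 0.2, -0.1]
opening: 0.0425
time: 20.75
ee_pos: [0.6168, 0.2492, 0.1809]
tcp_rot: [179.9, -0.0, 92.8]
wrist_force: [-0.6, -0.0, -0.1]
opening: 0.0597
t 20.8 pos [0.6165 0.249  0.1794] [-179.9977   -0.0003   92.7893] open 0.05941125000692733
shift [-0.5725 -0.2496 -0.0106] turn [-0.     -0.     -0.4924] nrows 12.493593479472706 3.2841348342058
```

View pics/w9.png

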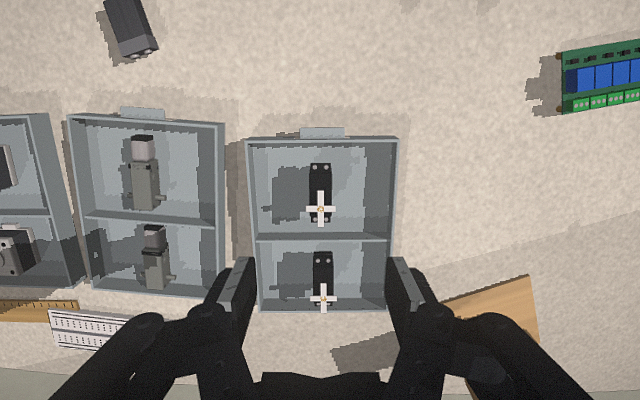

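```bash
python3 -m creep '[[-0.023,-0.01,0,0,0,0,0.7],[-0.065,-0.028,0,0,0,0,0.7],[-0.11,-0.048,0,0,0,0,0.7],[-0.155,-0.068,0,0,0,0,0.7],[-0.2,-0.087,0,0,0,0,0.7],[-0.245,-0.107,0,0,0,0,0.7],[-0.29,-0.126,0,0,0,0,0.7],[-0.335,-0.146,0,0,0,0,0.7]]' && python3 -m creep '[[-0.045,-0.02,-0.002,0,0,-0.08,0.7],[-0.09,-0.039,-0.004,0,0,-0.17,0.7],[-0.135,-0.059,-0.006,0,0,-0.26,0.7],[-0.175,-0.077,-0.008,0,0,-0.35,0.7],[-0.21,-0.092,-0.01,0,0,-0.43,0.7],[-0.2315,-0.101,-0.0106,0,0,-0.492,0.7],[-0.2375,-0.1036,-0.0106,0,0,-0.492,0.7],[-0.2375,-0.1036,-0.0106,0,0,-0.492,0.7]]' && python3 -m creep '[[0,0,0,0,0,0,0.7],[0,0,0,0,0,0,0.7]]'
python3 - <<'E'
from h import *
import pickle
o=bot.get_obs(); im=optics.camera("wrist")[:,:,::-1]; cv2.imwrite("pics/w10.png",im); pickle.dump(o,open("w10.pkl","wb"))
c=cam("wrist",o); print(o["ee_pos"],o["q"])
u,v=w2px(c,[.398,-.335,.02])[0].astype(int); print(u-60,v-55)
cv2.imwrite('pics/w10a.png',cv2.resize(im[v-55:v+55,u-60:u+60],None,fx=5,fy=5,interpolation=cv2.INTER_CUBIC))
E
```

```text
time: 21.6
ee_pos: [0.4852, -0.0942, 0.1779]
tcp_rot: [-179.9, -0.0, 92.8]
wrist_force: [1.2, -0.6, -0.4]
opening: 0.06
time: 22.4
ee_pos: [0.3943, -0.3351, 0.1888]
tcp_rot: [-180.0, -0.1, 120.8]
wrist_force: [0.2, 0.1, 0.8]
opening: 0.0598
time: 22.6
ee_pos: [0.3953, -0.3339, 0.1901]
tcp_rot: [-180.0, -0.0, 121.0]
wrist_force: [-0.5, 0.5, -0.5]
opening: 0.0594
[ 0.3953 -0.3339  0.1901] [-40.1932  -0.1158   0.2357  90.3808   0.0095 -71.2106]
258 125
```

View pics/w10a.png

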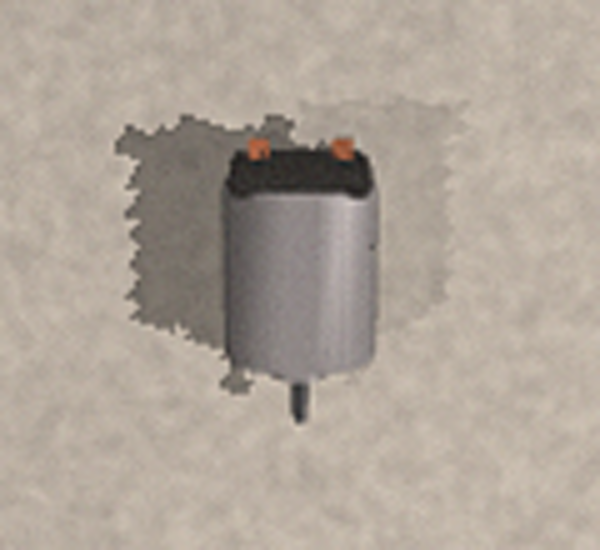

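Run:
```python
from h import *
import pickle
c=cam("wrist",pickle.load(open("w10.pkl","rb")))
def P(x,y,z,s=5,ox=258,oy=125): return px2w(c,((x+.5)/s-.5+ox,(y+.5)/s-.5+oy),z)[:2]
def ang(d): return np.degrees(np.arctan2(d[1],d[0]))
m1=P(301.5,148,.012);m2=P(299,420,.012);d=m2-m1;u=d/np.linalg.norm(d);th=ang(d)
print(np.linalg.norm(d),th,m2-.033*u,P(301,378,.014)-.02*u, np.linalg.norm(P(225,270,.012)-P(378,270,.012)), ang(P(343,148,.012)-P(259,149,.012))-90)
p=m2-.033*u; go(p[0],p[1],.004,th+90)
```

```text
0.05506425144768308 30.407419623171062 [ 0.3971 -0.3368] [ 0.3999 -0.3348] 0.029850406979643855 31.74519745115201
t 22.65 pos [ 0.3954 -0.334   0.1903] [179.9974  -0.0123 121.0345] open 0.05962897388195384
shift [-0.0033 -0.      0.1863] turn [ 0.     -0.0002  0.0109] nrows 3.725632114878546 0.07301225665448405
```

```bash
python3 -m creep '[[-0.002,0.001,0.04,0,0,0,0.7],[-0.003,0.0015,0.085,0,0,0,0.7],[-0.003,0.0015,0.125,0,0,0,0.7],[-0.003,0.0015,0.152,0,0,0,0.7],[-0.003,0.0015,0.170,0,0,0,0.7],[-0.003,0.0015,0.180,0,0,0,0.7],[-0.003,0.0015,0.186,0,0,0,0.7],[-0.003,0.0015,0.186,0,0,0,0.7]]' 35
python3 -m creep '[[0,0,0,0,0,0,0.5],[0,0,0,0,0,0,0.4],[0,0,0,0,0,0,0.3],[0,0,0,0,0,0,0.2],[0,0,0,0,0,0,0.2],[0,0,0,0,0,0,0.2]]' 40
```

```text
time: 23.45
ee_pos: [0.3979, -0.3366, 0.0044]
tcp_rot: [-180.0, -0.0, 121.0]
wrist_force: [-0.4, -0.3, 0.0]
opening: 0.0597
time: 24.05
ee_pos: [0.3983, -0.3373, 0.0055]
tcp_rot: [180.0, 0.1, 121.0]
wrist_force: [-0.8, 1.5, 5.8]
opening: 0.0285
```

```bash
python3 -m creep '[[0,0,-0.005,0,0,0,0.2],[0,0,-0.02,0,0,0,0.2],[0,0,-0.05,0,0,0,0.2],[0,0,-0.085,0,0,0,0.2],[0,0,-0.11,0,0,0,0.2],[0,0,-0.12,0,0,0,0.2],[0,0,-0.12,0,0,0,0.2]]'
python3 -c "
from h import *
go(.6288,-.25,.125,94.9)"
```

```text
time: 24.75
ee_pos: [0.3983, -0.3373, 0.1261]
tcp_rot: [180.0, 0.1, 121.0]
wrist_force: [-0.2, 0.0, -0.6]
opening: 0.0281
t 24.75 pos [ 0.3983 -0.3373  0.1261] [179.9523   0.1486 120.9768] open 0.028142391114478197
shift [-0.0437  0.2426  0.0014] turn [0.0014 0.0024 0.4551] nrows 4.929519464242803 3.0357772871135773
```

```bash
python3 -m creep '[[-0.003,0.015,0,0,0,0.04,0.2],[-0.008,0.045,0,0,0,0.1,0.2],[-0.016,0.09,0,0,0,0.18,0.2],[-0.025,0.137,0,0,0,0.27,0.2],[-0.033,0.182,0,0,0,0.35,0.2],[-0.039,0.218,0,0,0,0.42,0.2],[-0.043,0.237,0,0,0,0.455,0.2],[-0.0437,0.2426,0,0,0,0.455,0.2]]' && python3 -m creep '[[0,0,0,0,0,0,0.2],[0,0,0,0,0,0,0.2],[0,0,0,0,0,0,0.2]]'
python3 - <<'E'
from h import *
import pickle
o=bot.get_obs(); im=optics.camera("wrist")[:,:,::-1]; cv2.imwrite("pics/w11.png",im); pickle.dump(o,open("w11.pkl","wb"))
go(.6288,-.25,.008,94.9)
E
```

```text
time: 25.55
ee_pos: [0.6292, -0.248, 0.1215]
tcp_rot: [-179.8, -0.1, 95.0]
wrist_force: [-1.3, 0.1, -1.6]
opening: 0.0284
time: 25.85
ee_pos: [0.6272, -0.25, 0.1245]
tcp_rot: [-180.0, 0.0, 94.9]
wrist_force: [0.4, 0.5, -1.8]
opening: 0.0286
t 25.9 pos [ 0.6274 -0.2501  0.1247] [179.9964   0.0081  94.8691] open 0.028003684410514873
shift [-0.      0.0014  0.1167] turn [ 0.0001  0.0001 -0.0005] nrows 2.3333854129545326 0.0037459392567259285
```

View pics/w11.png

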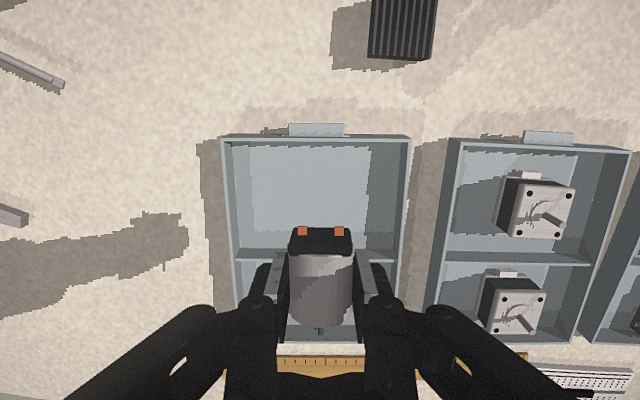

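The can motor is held level at about (320,285), with the drawer's front rim at (219,140) to (411,137). That puts it near the midline, so I'll lower it.

```bash
python3 -m creep '[[0,0.001,0.02,0,0,0,0.2],[0,0.001,0.055,0,0,0,0.2],[0,0.001,0.085,0,0,0,0.2],[0,0.001,0.102,0,0,0,0.2],[0,0.001,0.110,0,0,0,0.2],[0,0.001,0.114,0,0,0,0.2],[0,0.001,0.115,0,0,0,0.2],[0,0.001,0.115,0,0,0,0.2]]'
python3 -m creep '[[0,0,0.0005,0,0,0,0.2],[0,0,0.001,0,0,0,0.2],[0,0,0.001,0,0,0,0.2]]'
```

```text
time: 26.7
ee_pos: [0.6297, -0.2497, 0.0106]
tcp_rot: [179.9, 0.0, 94.9]
wrist_force: [0.1, -0.1, -1.5]
opening: 0.0282
time: 27.0
ee_pos: [0.6294, -0.2493, 0.0087]
tcp_rot: [180.0, 0.0, 94.9]
wrist_force: [0.2, -0.6, -1.4]
opening: 0.0285
```

```bash
python3 -m creep '[[0,0,0.0005,0,0,0,0.2],[0,0,0.001,0,0,0,0.2],[0,0,0.001,0,0,0,0.2]]'
```

```text
time: 27.3
ee_pos: [0.6294, -0.2494, 0.0081]
tcp_rot: [180.0, 0.0, 94.9]
wrist_force: [-1.8, 1.5, 4.8]
opening: 0.0289
```

```bash
python3 -m creep '[[0,0,0,0,0,0,0.35],[0,0,0,0,0,0,0.45],[0,0,0,0,0,0,0.55],[0,0,0,0,0,0,0.6],[0,0,-0.03,0,0,0,0.6],[0,0,-0.07,0,0,0,0.6],[0,0,-0.11,0,0,0,0.6],[0,0,-0.14,0,0,0,0.6]]'
python3 -m creep '[[0.02,-0.04,-0.02,0,0,0,0.6],[0.03,-0.09,-0.04,0,0,0,0.6],[0.03,-0.13,-0.05,0,0,0,0.6],[0.03,-0.15,-0.05,0,0,0,0.6],[0.03,-0.15,-0.05,0,0,0,0.6]]'
python3 - <<'E'
from h import *
import pickle
o=bot.get_obs(); im=optics.camera("wrist")[:,:,::-1]; cv2.imwrite("pics/w12.png",im); pickle.dump(o,open("w12.pkl","wb"))
im=optics.camera("top")[:,:,::-1]; cv2.imwrite("pics/top1.png",im)
cv2.imwrite('pics/top1c.png',cv2.resize(im[110:280,200:480],None,fx=2.8,fy=2.8,interpolation=cv2.INTER_CUBIC))
im=optics.camera("scene")[:,:,::-1]
cv2.imwrite('pics/scene1c.png',cv2.resize(im[130:340,130:490],None,fx=2.2,fy=2.2,interpolation=cv2.INTER_CUBIC))
E
```

```text
time: 28.1
ee_pos: [0.6295, -0.2495, 0.1502]
tcp_rot: [179.9, 0.1, 94.9]
wrist_force: [0.1, -0.1, 0.4]
opening: 0.0512
time: 28.6
ee_pos: [0.4755, -0.2326, 0.1989]
tcp_rot: [179.9, 0.1, 94.8]
wrist_force: [0.2, -0.1, -0.7]
opening: 0.0514
```

View pics/w12.png

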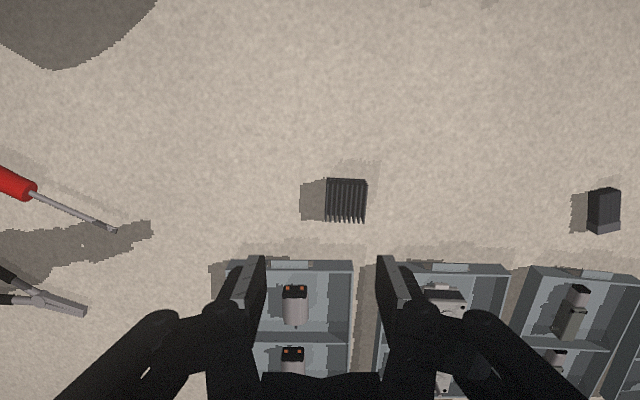

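View pics/top1c.png

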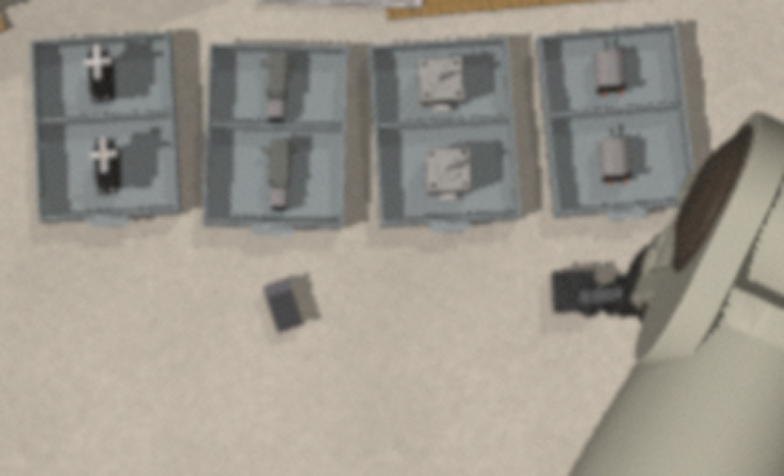

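View pics/scene1c.png

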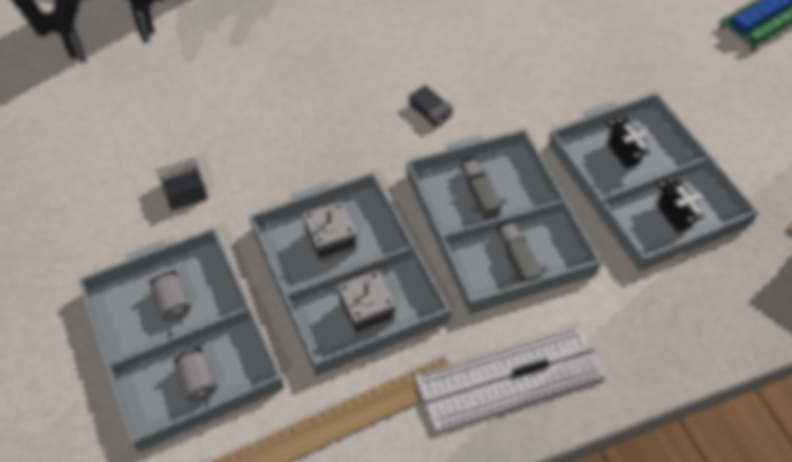

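All four motors sit parallel with their twins. The battery (at about (285,305) in the top crop) and the heat sink are where they were, and the gripper is clear of everything.

```bash
python3 -m creep '[[0,0,0,0,0,0,0.6],[0,0,0,0,0,0,0.6]]'; python3 -c "
from workcell import bot
print(bot.job_done())"
```

```text
time: 28.95
ee_pos: [0.4778, -0.2321, 0.1967]
tcp_rot: [-179.9, -0.0, 94.9]
wrist_force: [0.2, 0.4, 0.7]
opening: 0.0511
the job is handed in; nothing more can be done
None
```

All four motors are in the front compartments of their own kind's drawers, and I handed the job in at about 29 s of the 112 s allowed. I placed them in the order stepper, gear motor, servo, can motor. Each went down until the wrist felt 4 to 5 N of floor contact before I released it.

**Last checks:** the final wrist, top and scene pictures show each motor upright, parallel with its twin and near the middle of its compartment. The battery and heat sink appear unmoved, and the gripper was about 0.2 m up, touching nothing. No check failed, but the end poses were judged from the pictures, not measured, and the hand-in gives no verdict.

**Grips and disagreements:**
- I gripped the servo about 9 mm toward its -x end so the fingers stayed clear of the horn.
- My two estimates of the can motor's position differed by about 3 mm before the grasp, so I used a point between them, and it gripped cleanly.
- The top and wrist cameras' drawer positions differed by up to 4 mm, which is small next to the room in the compartments.

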